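# Bring a wheel's valve to the top

## Robot

A 7-joint arm with a two-finger parallel gripper is mounted at the origin on the work surface. World frame = base frame: x ahead of the robot, y to its left, z up, the work surface at z = 0. Lengths are in m, angles in rad, forces in N, time in s.
With the tool pointing down it reaches from about 0.4 to 0.85 m from the base axis. Payload 10.4 kg.
Tool frame: the origin (TCP) lies between the finger pads; the fingertips stand 19 mm ahead of it and the grasp point (between the pads) is the TCP; x points along the fingers, y is the direction in which the jaws open and shut, and the axes are right-handed (so a half turn about x gives the same grasp; the last joint's range is limited). The gripper opens to 87 mm and grips with 3 to 60 N. Pads are 19 mm wide; open, the fingers measure 117 mm over their backs; the gripper's body (75 mm by 190 mm) begins 51 mm behind the grasp point.
Start: joints at [1.097, 0.332, -0.065, 1.46, 0.022, 1.35, -0.088], TCP at [0.272, -0.563, 0.216] pointing down, gripper open.
Joint ranges: [-2.6, 2.6], [-0.5, 2.12], [-1.47, 1.34], [0.16, 2.42], [-1.27, 4.41], [0.06, 2.06], [-2.6, 2.6]. Speed limits (rad/s): [2.22, 2.22, 2.79, 2.79, 3.14, 3.14, 3.14].

## Interface

Orientations are given as a unit quaternion [x, y, z, w].
In Python, from bench import r gives the robot as it stands.
- The arm moves only by the tool drive_tool, never from a script. Its argument "motion" is a list of rows, each a list of 4 numbers: the shift along the tool's x, y, z in cm, then the turn about the tool's x in units of 5 degrees (1.0 is 5 degrees). In form: [[tx, ty, tz, twist], ...]. A call has 1 to 20 rows; each row is the pose to reach, as a shift and turn from the pose commanded when the call began, along the tool's axes at that moment; what a row does not reach only later rows make up. A row lasts 1/12 s, in which the tool goes at most 41.7 mm and 7.16 degrees, less where a joint would pass 70% of its speed; a pose out of reach is approached as far as the arm can. A call with a gripper value outside its range is refused whole. "grip" is the closure in counts, from 0 (fully open) to 255 (shut), set as the call begins (left out, the last holds). The fingers move at their own pace and stop on an object; "force" is the grip in N (left out, the last holds). Time passes only in rows, so rows that repeat a pose let the fingers close. It gives the time, the measured TCP pose, the force and the opening at its end, in the units of the state.
- r.read_state(): the state, without advancing time (a new reading comes with each control period).
- r.camera(name): name is "side" or "top"; returns the picture (384x512x3 uint8, red, green, blue); there is no depth.
- r.calibration(name): a dict with "fx", "fy", "cx", "cy" (pixels), "xyz" and "orientation" of the camera in the world. Camera axes: x right, y up, looking along -z (the intrinsics and any distortion apply to the point x, -y, -z); pixel columns grow to the right and rows downward; lengths in m; the calibration is good to about 2 mm. A picture is of the moment at which its call begins. calibration takes no time and is no camera call.
- r.close_job(): hands the job in, once; it reports no verdict.
The state is a dict: "time": time; "joint_positions": joint angles; "joint_vel": joint speeds; "joint_torque": joint torques, N m; "ee_pos": TCP position; "eef_rot": TCP orientation; "ft_force": force on the tool from outside, world axes, zero at the start; "torque": the same for the moment, N m; "width": finger opening in m.
Only numpy, scipy, OpenCV 4.12 (cv2) and the standard library are available. Lean on these libraries where they do the work, as an engineer would, in place of code of your own. Each camera call takes 0.05 s, during which the arm holds its last target.

## Task

The spoked wheel in the blue stand is about to have its tyre pumped up: push its spokes round clockwise (as you face the wheel from the robot's side), one spoke after another, until the red-capped valve stem stands straight up at the top of the wheel, then let go and move clear. Do not push on the valve stem or drag the tyre, do not take the wheel the other way round (a small correction back is fine), and leave everything else on the bench where it is.

Things in the scene. Friction and masses are not known exactly. Their poses are not given: they have to be found in the camera images.
- wheel (a joint): Wheel's turning angle, rad, no stops. 0 = valve stem at the very top (12 o'clock); grows clockwise as seen from the robot facing the wheel: -1.57 = stem at 9 o'clock (robot's left), -3.14 = 6 o'clock (low edge, nearest the robot), -4.71 = 3 o'clock. Starts between -4.2 and -3.0. Turns stiffly (0.2 N m dry friction, about 3 N at 68 mm radius) and stays where it is left.
- stand: Blue steel wheel stand, fixed, base plate 300 x 400 x 12 mm; origin: underside centre, right below the hub; yaw varies. Its x points away from the robot, y to the robot's left, z up. The wheel leans back: in this frame 'up' in its plane is (0.819, 0, 0.574) (35 degrees above level), 'right' is (0, -1, 0), and its face looks along (-0.574, 0, 0.819), to the robot and up.
- hub (a point): Centre of the wheel: on its axle, in the wheel's mid-plane, 180 mm above the bench; fixed. Behind the wheel stand only the spindle (22 mm radius about the axle) and a pedestal below it: in the upper half the openings between the spokes are free 50 mm deep and more.
- crossbar (a point): Middle of the stand's blue crossbar, 26 mm in front of the hub centre along the axle. The bar is 400 mm long along the stand's y, 22 mm wide, and lies 22 to 30 mm in front of the mid-plane (its 16 mm radius boss to 40 mm), with a 14 mm post at each end. A finger between the spokes cannot pass it from the upper half of the wheel to the lower.
- top_spot (a point): Fixed point in the wheel's mid-plane, 105 mm straight up the plane from the hub (12 o'clock): where the valve point must come.
- valve (a point): Point in the middle of the valve stem, where the red cap begins, 105 mm from the hub, in the wheel's mid-plane; turns with the wheel.
- spokes: Five straight aluminium spokes, 72 degrees apart, the stem midway between two of them (spokes at 36, 108, 180, 252, 324 degrees from the stem). Each 14 mm wide, 12 mm thick, centred on the mid-plane, from the hub (28 mm radius, 22 mm to either side) to the rim (inner radius 122 mm). Origin at the hub centre, z out of the face, x towards the stem.
- tyre: The wheel's black tyre, outer radius 162 mm, inner 132 mm, about 37 mm thick (it reaches 18 mm before and behind the mid-plane, the aluminium rim inside it 17 mm); turns with the wheel. Origin on the axle, 17 mm behind the hub centre.
- stem: The valve stem: black stub with red cap, 13 mm thick, standing inwards from the rim towards the hub, from 123 to 89 mm radius; turns with the wheel. Origin at the hub centre, x towards the stem.
- polish_bar: green bar of polishing compound, 110 x 55 x 45 mm, loose on the bench beside the stand; origin: centre of its underside, x along its length
- wrench: steel wrench lying loose on the bench beside the stand, about 170 mm long; x along its length
- can: yellow can, diameter 66 mm, 90 mm tall, loose; origin: centre of its underside
- chuck: turned steel spindle nose, 56 mm foot, 65 mm tall, standing loose; origin: centre of its underside
- bearing: steel ring bearing lying flat and loose on the low corner of the base plate of the stand, diameter 52 mm, 15 mm high; origin: centre of its underside
- brush: hand brush lying loose, handle to its -x end; about 200 mm long
- jar: glass jar with black lid, diameter 60 mm, 80 mm tall, loose; origin: centre of its underside

How it is judged:
On the way, in this order (a step that is already met when the one before it is completed fails the run):
1. a finger pushes a spoke and the wheel turns clockwise (contact force between the fingers and spokes above 0.3 N and velocity of joint wheel above 0.03 rad/s).
2. the stem comes up past the left side (9 o'clock), a finger pushing a spoke (all of step 1 and value of joint wheel between -2.2 and -0.5 rad).
At the end, for the whole second after the job is handed in: The valve point is within 13 mm of the top spot (stem within about 7 degrees of straight up) and the wheel is at rest (distance between valve and top_spot below 0.013 m and velocity of joint wheel between -0.03 and 0.03 rad/s); the robot touches nothing.
It fails at once if the wheel is taken the other way round (angle below -4.8 rad) (value of joint wheel below -4.8 rad).
It fails at once if the valve stem is pushed with more than 3 N (contact force between any of the fingers, the arm and stem above 3 N).
It fails at once if the tyre is dragged or pressed with more than 6 N (contact force between any of the fingers, the arm and tyre above 6 N).
It fails at once if a bystander is moved more than 30 mm or lifted (distance of any of polish_bar, wrench, can, chuck, bearing, brush, jar from where it was at the start of the episode above 0.03 m).
It also fails if it takes over 64 s, if anything falls off the work surface, if the arm or the gripper's body presses on something with over 40 N, if the wrist force passes 120 N, or if a joint passes its speed limit or range.

## Working session

There is one attempt and no reset: what is moved stays moved. The work goes in short steps, Python scripts to look and compute and a tool call to move; the robot and the scene stay as the last step left them, time stands still between calls to the robot, and variables do not carry over. Pictures are saved under pics/ and viewed, and the job is handed in when it is done.

Besides the shell and the picture viewer there is one more tool, called after "Call:" as name(argument=value, ...), one argument or row to a line, values as JSON. drive_tool: Moves the arm, as the interface text tells. Its arguments: {"type":"object","properties":{"motion":{"type":"array","items":{"type":"array","items":{"type":"number"}}},"grip":{"type":"number"},"force":{"type":"number"}},"required":["motion"]}

```bash
ls; mkdir -p pics; python3 - <<'E'
from bench import r
import cv2
print(r.read_state())
for n in("side","top"):
    im=r.camera(n); cv2.imwrite(f"pics/{n}0.png",im[:,:,::-1]); print(n,r.calibration(n))
E
```

```text
pics
{'time': 0.0, 'joint_positions': array([ 1.09739438,  0.33284703, -0.06472048,  1.46091408,  0.02158649,
        1.34989833, -0.08850581]), 'joint_vel': array([-1.15331531e-03,  1.46319386e-04, -6.97500114e-04, -4.26439557e-05,
        1.57787376e-03,  7.73198550e-05, -1.47078258e-03]), 'joint_torque': array([ 2.13512940e-04, -6.23252964e+01,  2.48328916e-02, -3.89894557e+01,
       -6.13893592e-02,  3.97649815e-02,  1.09427294e-04]), 'ee_pos': array([ 0.27214758, -0.56221043,  0.21528251]), 'eef_rot': array([-0.68909426, -0.15851612,  0.68934094, -0.15757796]), 'ft_force': array([-0.2937212 , -0.0579405 , -0.46046651]), 'torque': array([ 0.0255657 , -0.03595583, -0.01716375]), 'width': 0.08708919867004299}
side {'fx': 412.4632184559133, 'fy': 412.4632184559133, 'cx': 256.61357504201834, 'cy': 186.04120860274423, 'xyz': array([0.37818941, 1.00305902, 0.89065468]), 'orientation': array([-0.03587097,  0.45613194,  0.88685563, -0.06437405])}
top {'fx': 428.37102633404356, 'fy': 428.37102633404356, 'cx': 259.1387233255758, 'cy': 190.14013499986376, 'xyz': array([ 0.26795338, -0.01076172,  1.43340524]), 'orientation': array([ 0.06969761, -0.05596365, -0.70123042,  0.70730914])}
```

View pics/side0.png

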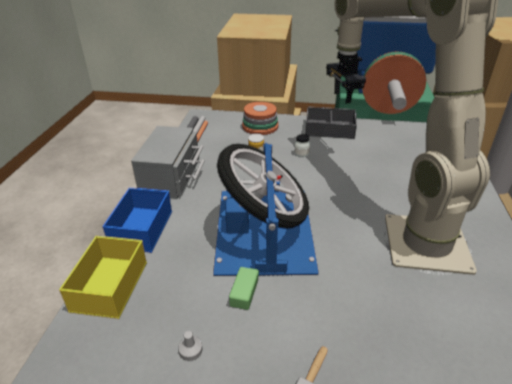

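View pics/top0.png

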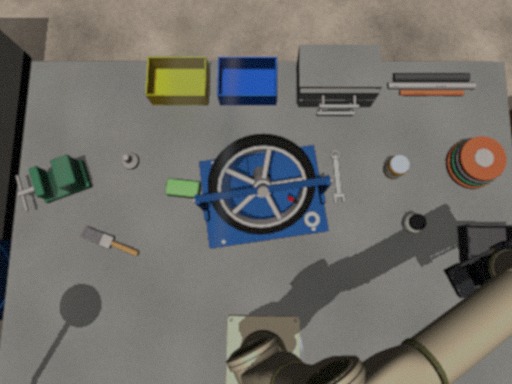

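```bash
cat > h.py <<'E'
import numpy as np,cv2
from bench import r
from scipy.spatial.transform import Rotation as R
def ray(n,u,v):
    c=r.calibration(n); d=np.array([(u-c['cx'])/c['fx'],-(v-c['cy'])/c['fy'],-1.0])
    d=R.from_quat(c['orientation']).apply(d); return np.array(c['xyz']),d/np.linalg.norm(d)
def onz(n,u,v,z):
    o,d=ray(n,u,v); return o+d*(z-o[2])/d[2]
def proj(n,p):
    c=r.calibration(n); q=R.from_quat(c['orientation']).inv().apply(np.atleast_2d(p)-c['xyz'])
    return np.c_[c['cx']+c['fx']*q[:,0]/-q[:,2], c['cy']-c['fy']*q[:,1]/-q[:,2]]
E
python3 - <<'E'
from h import *
im=cv2.imread('pics/top0.png'); 
cv2.imwrite('pics/top0z.png',cv2.resize(im[125:255,190:340],None,fx=5,fy=4.6,interpolation=cv2.INTER_CUBIC))
im2=cv2.imread('pics/side0.png'); cv2.imwrite('pics/side0z.png',cv2.resize(im2[130:280,200:330],None,fx=4,fy=4,interpolation=cv2.INTER_CUBIC))
E
```

```text
(no output)
```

View pics/top0z.png

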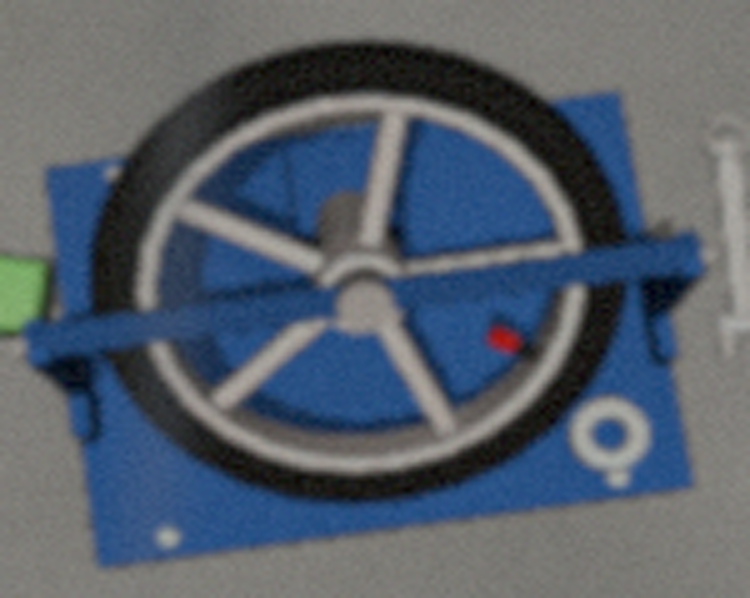

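View pics/side0z.png

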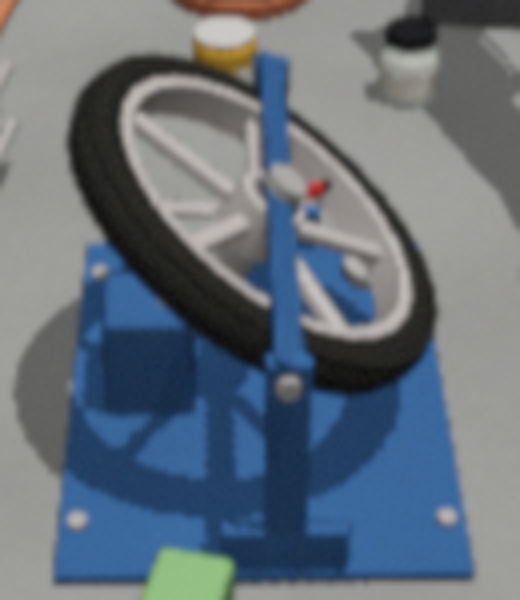

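```bash
cat >> h.py <<'E'
def frame(st):
    x,y,yaw=st; Rz=R.from_euler('z',yaw).as_matrix()
    up=Rz@[.819,0,.574]; right=Rz@[0,-1,0]; n=Rz@[-.574,0,.819]; hub=np.array([x,y,.18])
    return hub,up,right,n
def wp(st,rad,ang,h=0):  # ang clockwise from 12 o'clock, rad
    hub,up,right,n=frame(st); return hub+rad*(np.cos(ang)*up+np.sin(ang)*right)+h*n
def onplane(n_,u,v,st,h=0):
    hub,up,right,n=frame(st); o,d=ray(n_,u,v); p=o+d*(((hub+h*n-o)@n)/(d@n)); q=p-hub
    return np.hypot(q@up,q@right),np.arctan2(q@right,q@up)
E
python3 - <<'E'
from h import *
z=lambda u,v:(190+(u+.5)/5-.5,125+(v+.5)/4.6-.5)
c=[onz('top',*z(*p),.012)[:2] for p in [(47,168),(620,93),(692,487),(100,566)]]
print(np.round(c,4)); 
lb,rb,rf,lf=c
print('centre',(lb+rb+rf+lf)/4, [np.linalg.norm(a-b) for a,b in((lb,rb),(rb,rf),(rf,lf),(lf,lb))])
xd=(lb+rb-lf-rf); yd=lb+lf-rb-rf; print(np.arctan2(xd[1],xd[0]),np.arctan2(-yd[0],yd[1]))
z2=lambda u,v:(200+(u+.5)/4-.5,130+(v+.5)/4-.5)
c2=[onz('side',*z2(*p),.012)[:2] for p in [(55,580),(472,575),(88,243)]]; print(np.round(c2,4))
ctr=(lb+rb+rf+lf)/4; yaw=(np.arctan2(xd[1],xd[0])+np.arctan2(-yd[0],yd[1]))/2
st=[*ctr,yaw]; print('st',st)
for nm,a in (('boss',wp(st,0,0,.04)),('top',wp(st,.105,0))): print(nm,proj('top',a),proj('side',a))
print('boss seen',z(365,305), z2(290,180))
print('valve',onplane('top',*z(512,343),st),onplane('side',*z2(322,187),st))
for p in [(395,120),(190,210),(225,400),(447,430),(570,247)]: print(onplane('top',*z(*p),st,.006))
E
```

```text
[[ 0.623   0.2252]
 [ 0.6827 -0.1669]
 [ 0.3896 -0.2108]
 [ 0.3296  0.1798]]
centre [0.50620011 0.00682745] [np.float64(0.3965933184419936), np.float64(0.29635555698852944), np.float64(0.39516538439473564), np.float64(0.2968862499621767)]
0.15118182324422433 0.15181778621122033
[[ 0.6207  0.2292]
 [ 0.3302  0.1827]
 [ 0.6844 -0.1685]]
st [np.float64(0.5062001109333187), np.float64(0.006827452495278545), np.float64(0.15149980472772234)]
boss [[262.8632481  191.49486053]] [[272.28304285 174.99884944]]
top [[257.37726021 152.90902681]] [[234.84404736 167.3639077 ]]
boss seen (262.6, 190.91304347826087) (272.125, 174.625)
valve (np.float64(0.10306155166602797), np.float64(2.168563275039322)) (np.float64(0.11485579313051233), np.float64(2.1663175096456264))
(np.float64(0.11378421815538214), np.float64(0.29022104306212204))
(np.float64(0.11435985942326554), np.float64(-0.9409380532001669))
(np.float64(0.11541506886573817), np.float64(-2.2110171729173382))
(np.float64(0.11949336971170336), np.float64(2.811561104590072))
(np.float64(0.1255697928740135), np.float64(1.5077730140250123))
```

```bash
cat >> h.py <<'E'
ST=[0.5062,0.0068,0.1515]
def tcp_for(xr,um,tipn=-.010):
    """TCP (tool straight down) whose finger axis crosses mid-plane at right=xr, up=um, fingertip centre at normal tipn"""
    hub,up,right,n=frame(ST)
    p=hub+xr*right+um*up
    t=-tipn/.819           # axis length below plane
    return p+np.array([0,0,-t+.019])
def delta(target,s=None):
    s=s or r.read_state(); M=R.from_quat(s['eef_rot'])
    return np.round(M.inv().apply(np.array(target)-s['ee_pos'])*100,2)
def where(s=None):
    s=s or r.read_state(); hub,up,right,n=frame(ST)
    p=s['ee_pos']-[0,0,.019]; q=p-hub; t=(q@n)/.819
    m=q-np.array([0,0,t]); return np.round([m@right*1e3,m@up*1e3,q@n*1e3],1)
E
python3 - <<'E'
from h import *
s=r.read_state(); M=R.from_quat(s['eef_rot']).as_matrix(); print(M.round(3))
hub,up,right,n=frame(ST)
ys=-right; 
yt=M.T@ys; print('twist deg to align', np.degrees(np.arctan2(yt[2],yt[1])))
t=tcp_for(-.018,.055); print(t); t2=t.copy(); t2[2]=.42; print(delta(t2))
E
```

```text
[[-0.001  0.436 -0.9  ]
 [ 0.001 -0.9   -0.436]
 [-1.    -0.001  0.   ]]
twist deg to align -162.8466202485709
[0.54801247 0.03139207 0.21835999]
[-20.42 -41.44 -50.69]
```

Call:
drive_tool(
  motion=[
    [-3,0,0,0],
    [-6.5,0,0,0],
    [-10,0,0,0],
    [-13.5,0,0,0],
    [-17,0,0,0],
    [-20.4,0,0,0],
    [-20.4,-2,-2.5,0.4],
    [-20.4,-4,-5,0.8],
    [-20.4,-6,-7.5,1.2],
    [-20.4,-8,-10,1.6],
    [-20.4,-10,-12.5,2],
    [-20.4,-12,-15,2.4],
    [-20.4,-14,-17.5,2.8],
    [-20.4,-16,-20,3.2],
    [-20.4,-18,-22.5,3.43],
    [-20.4,-20,-25,3.43],
    [-20.4,-22,-27.5,3.43],
    [-20.4,-24,-30,3.43],
    [-20.4,-26,-32.5,3.43],
    [-20.4,-28,-35,3.43],
  ],
  grip=255,
)

```text
time: 1.77
ee_pos: [0.4656, -0.1565, 0.4199]
eef_rot: [-0.705, -0.053, 0.705, -0.053]
ft_force: [0.1, -0.7, 0.4]
width: 0.0002
```

```bash
python3 - <<'E'
from h import *
s=r.read_state(); print(s['time'],s['ee_pos'],s['joint_positions'],s['width'])
M=R.from_quat(s['eef_rot']).as_matrix(); print(M.round(3)); yt=M.T@-frame(ST)[2]; print(np.degrees(np.arctan2(yt[2],yt[1])))
t=tcp_for(-.018,.059); t[2]=.42; print(delta(t))
E
```

```text
1.7667 [ 0.46560943 -0.15650675  0.41988192] [ 0.61276983  0.0297466  -0.39052446  1.39596093  0.01159276  1.71836135
 -1.19536225] 0.00022503319625699508
[[-0.     0.151 -0.989]
 [-0.    -0.989 -0.151]
 [-1.     0.     0.   ]]
179.9903291664021
[ -0.02 -17.33 -11.31]
```

Call:
drive_tool(
  motion=[
    [0,-3,-2,0],
    [0,-6,-4,0],
    [0,-9,-6,0],
    [0,-12,-8,0],
    [0,-15,-10,0],
    [0,-17.3,-11.3,0],
    [0,-17.3,-11.3,0],
    [0,-17.3,-11.3,0],
    [0,-17.3,-11.3,0],
  ],
)

```text
time: 2.52
ee_pos: [0.5509, 0.0293, 0.4197]
eef_rot: [-0.705, -0.053, 0.705, -0.053]
ft_force: [0.1, -1.0, -0.5]
width: 0.0007
```

```bash
python3 - <<'E'
from h import *
s=r.read_state(); print(s['time'],where(s),s['joint_positions'].round(2)); print(delta(tcp_for(-.018,.059)))
for n in("side","top"): cv2.imwrite(f"pics/{n}1.png",r.camera(n)[:,:,::-1])
E
```

```text
2.5167 [-15.5  58.1 153.5] [ 0.34  0.19 -0.57  1.24  0.1   1.74 -1.63]
[19.91 -0.25 -0.09]
```

View pics/side1.png

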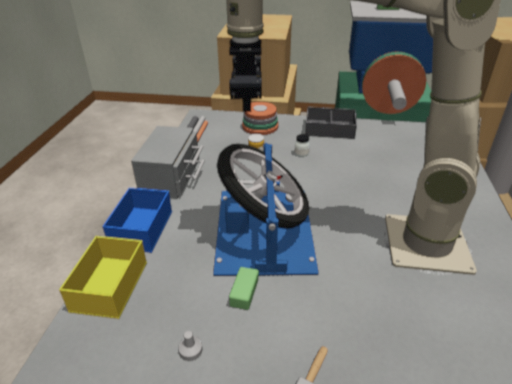

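View pics/top1.png

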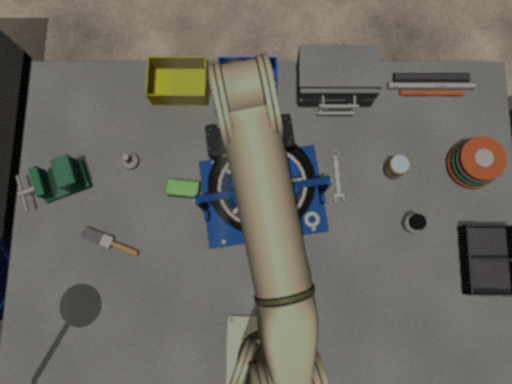

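Call:
drive_tool(
  motion=[
    [3,-0.2,0,0],
    [6,-0.2,0,0],
    [9,-0.2,0,0],
    [12,-0.2,0,0],
    [14,-0.2,0,0],
    [15,-0.2,0,0],
    [15,-0.2,0,0],
    [15,-0.2,0,0],
  ],
)

```text
time: 3.28
ee_pos: [0.5509, 0.0313, 0.271]
eef_rot: [0.705, 0.053, -0.705, 0.053]
ft_force: [-0.2, 0.1, 1.4]
width: 0.0004
```

```bash
cat >> h.py <<'E'
def pic(k,n="side"):
    im=r.camera(n)[:,:,::-1]; cv2.imwrite(f"pics/{n}{k}.png",im)
    cv2.imwrite(f'pics/{n}{k}z.png',cv2.resize(im[90:280,170:350],None,fx=3,fy=3,interpolation=cv2.INTER_CUBIC))
    hsv=cv2.cvtColor(np.ascontiguousarray(im),cv2.COLOR_BGR2HSV)
    m=((hsv[...,0]<8)|(hsv[...,0]>172))&(hsv[...,1]>150)&(hsv[...,2]>60); m[:120]=0;m[250:]=0;m[:,:200]=0;m[:,330:]=0
    v,u=np.nonzero(m); 
    if len(u): print('red',len(u),u.mean(),v.mean(),onplane(n,u.mean(),v.mean(),ST,.003))
E
python3 - <<'E'
from h import *
s=r.read_state(); print(s['time'],where(s),s['ft_force']); print(delta(tcp_for(-.018,.059)))
pic(2)
E
```

```text
3.2833 [-17.5  58.5  31.5] [-0.19504141  0.11197718  1.38458489]
[ 5.03 -0.05 -0.04]
red 3 278.3333333333333 177.33333333333334 (np.float64(0.09427537195765302), np.float64(2.180503396775621))
```

View pics/side2z.png

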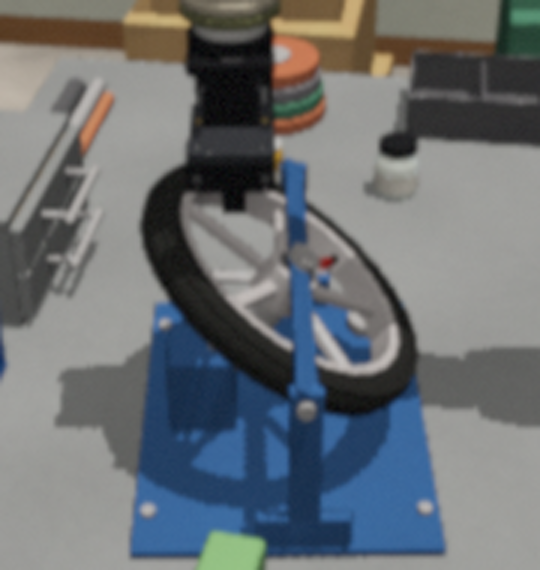

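Call:
drive_tool(
  motion=[
    [1,0,0,0],
    [2,0,0,0],
    [3,0,0,0],
    [4,0,0,0],
    [5,0,0,0],
    [5,0,0,0],
    [5,0,0,0],
  ],
)

```text
time: 3.92
ee_pos: [0.5503, 0.0319, 0.2193]
eef_rot: [-0.705, -0.054, 0.706, -0.053]
ft_force: [0.2, 0.2, 0.0]
width: 0.0003
```

```bash
python3 - <<'E'
from h import *
s=r.read_state(); print(s['time'],where(s),s['ft_force'],s['torque'])
pic(3)
E
```

```text
3.9167 [-18.2  57.9 -10.5] [0.15156499 0.21475525 0.0182722 ] [0.02336677 0.00645213 0.04528814]
red 3 278.3333333333333 177.33333333333334 (np.float64(0.09427537195765302), np.float64(2.180503396775621))
```

View pics/side3z.png

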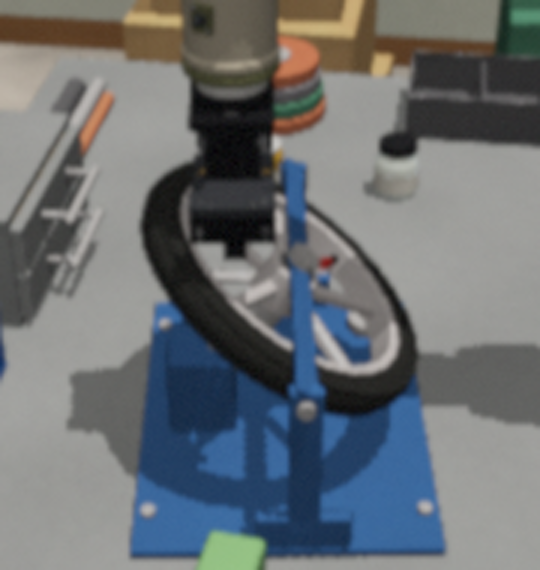

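```bash
cat >> h.py <<'E'
def centre(phi,s,gap=0):
    p=np.radians(phi); d=7+gap+15*abs(np.cos(p))+11.6*abs(np.sin(p))
    return np.array([s*np.sin(p)-d*np.cos(p), s*np.cos(p)+d*np.sin(p)])
def rows(phis,ss,tipn=-10):
    w=where()
    for f,s in zip(phis,ss):
        c=centre(f,s); print(f,c.round(1),list(delta(tcp_for(c[0]/1e3,c[1]/1e3,tipn/1e3))))
E
python3 - <<'E'
from h import *
rows(np.arange(16,93,4),[58-6*k/19 for k in range(20)])
E
```

```text
16 [-7.7 62.5] [np.float64(-0.26), np.float64(1.05), np.float64(-0.34)]
20 [-3.8 62.8] [np.float64(-0.28), np.float64(1.44), np.float64(-0.36)]
24 [ 0.1 62.7] [np.float64(-0.27), np.float64(1.83), np.float64(-0.36)]
28 [ 4.1 62.4] [np.float64(-0.26), np.float64(2.23), np.float64(-0.33)]
32 [ 8.1 61.8] [np.float64(-0.22), np.float64(2.63), np.float64(-0.28)]
36 [12.2 60.9] [np.float64(-0.17), np.float64(3.04), np.float64(-0.21)]
40 [16.2 59.7] [np.float64(-0.1), np.float64(3.44), np.float64(-0.11)]
44 [20.2 58.1] [np.float64(-0.01), np.float64(3.84), np.float64(0.02)]
48 [24.1 56.2] [np.float64(0.1), np.float64(4.23), np.float64(0.18)]
52 [27.8 54. ] [np.float64(0.23), np.float64(4.6), np.float64(0.36)]
56 [31.5 51.4] [np.float64(0.38), np.float64(4.97), np.float64(0.57)]
60 [34.9 48.5] [np.float64(0.54), np.float64(5.32), np.float64(0.81)]
64 [38.2 45.3] [np.float64(0.72), np.float64(5.64), np.float64(1.07)]
68 [41.2 41.9] [np.float64(0.92), np.float64(5.94), np.float64(1.35)]
72 [44.  38.1] [np.float64(1.14), np.float64(6.22), np.float64(1.66)]
76 [46.4 34.1] [np.float64(1.37), np.float64(6.46), np.float64(1.98)]
80 [48.5 29.9] [np.float64(1.61), np.float64(6.67), np.float64(2.33)]
84 [50.2 25.5] [np.float64(1.86), np.float64(6.84), np.float64(2.69)]
88 [51.6 20.9] [np.float64(2.13), np.float64(6.98), np.float64(3.06)]
92 [52.6 17.3] [np.float64(2.33), np.float64(7.08), np.float64(3.36)]
```

First half of the push, then check.

Call:
drive_tool(
  motion=[
    [-0.15,0.5,-0.2,0],
    [-0.26,1.05,-0.34,0],
    [-0.28,1.44,-0.36,0],
    [-0.27,1.83,-0.36,0],
    [-0.26,2.23,-0.33,0],
    [-0.22,2.63,-0.28,0],
    [-0.17,3.04,-0.21,0],
    [-0.1,3.44,-0.11,0],
    [0,3.84,0.02,0],
    [0,3.84,0.02,0],
  ],
)

```text
time: 4.8
ee_pos: [0.5562, -0.0071, 0.2202]
eef_rot: [0.705, 0.053, -0.705, 0.053]
ft_force: [-1.6, -0.2, 4.2]
width: 0.0006
```

```bash
python3 - <<'E'
from h import *
s=r.read_state(); print(s['time'],where(s),s['ft_force'],s['torque'])
pic(4)
rows(np.arange(44,97,4),[55]*20)
E
```

```text
4.8 [21.3 57.7 -9.8] [-1.61397273 -0.19506394  4.23283948] [0.00545923 0.40595974 0.00922275]
red 7 280.2857142857143 179.14285714285714 (np.float64(0.09567195423532499), np.float64(2.268417637880364))
44 [19.6 57.5] [np.float64(0.04), np.float64(-0.16), np.float64(0.02)]
48 [23.7 55.9] [np.float64(0.13), np.float64(0.25), np.float64(0.16)]
52 [27.7 53.9] [np.float64(0.25), np.float64(0.65), np.float64(0.32)]
56 [31.6 51.5] [np.float64(0.39), np.float64(1.04), np.float64(0.51)]
60 [35.4 48.8] [np.float64(0.54), np.float64(1.42), np.float64(0.74)]
64 [38.9 45.7] [np.float64(0.72), np.float64(1.77), np.float64(0.99)]
68 [42.2 42.3] [np.float64(0.92), np.float64(2.11), np.float64(1.27)]
72 [45.3 38.6] [np.float64(1.13), np.float64(2.41), np.float64(1.57)]
76 [48.1 34.5] [np.float64(1.36), np.float64(2.69), np.float64(1.9)]
80 [50.5 30.3] [np.float64(1.61), np.float64(2.93), np.float64(2.25)]
84 [52.6 25.7] [np.float64(1.87), np.float64(3.14), np.float64(2.62)]
88 [54.3 21. ] [np.float64(2.14), np.float64(3.31), np.float64(3.01)]
92 [55.6 17.2] [np.float64(2.36), np.float64(3.45), np.float64(3.32)]
96 [56.8 14.2] [np.float64(2.53), np.float64(3.56), np.float64(3.56)]
```

View pics/side4z.png

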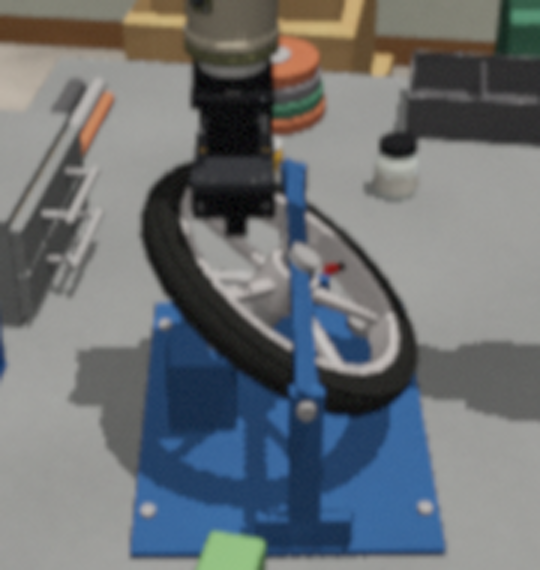

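```bash
python3 - <<'E'
from h import *
for a in range(120,200,6):
    b=np.radians(a); print(a,proj('side',wp(ST,.100,b,.003)).round(1),proj('side',wp(ST,.12,b,.003)).round(1))
for a in (18,30,44): print(a,(proj('side',wp(ST,.115,np.radians(a),.006))-[170,90])*3)
print((proj('side',r.read_state()['ee_pos']-[0,0,.019])-[170,90])*3)
im=cv2.imread('pics/side4.png'); cv2.imwrite('pics/s4zz.png',cv2.resize(im[130:250,210:320],None,fx=5,fy=5,interpolation=cv2.INTER_CUBIC))
E
```

```text
120 [[277.2 175.1]] [[279.4 173.6]]
126 [[279.5 177.4]] [[282.2 176.3]]
132 [[281.7 179.8]] [[284.7 179.1]]
138 [[283.6 182.2]] [[287.1 181.9]]
144 [[285.5 184.6]] [[289.3 184.8]]
150 [[287.1 187.1]] [[291.2 187.8]]
156 [[288.5 189.5]] [[292.9 190.7]]
162 [[289.6 191.9]] [[294.3 193.5]]
168 [[290.6 194.2]] [[295.4 196.3]]
174 [[291.2 196.5]] [[296.3 199. ]]
180 [[291.6 198.6]] [[296.8 201.6]]
186 [[291.7 200.6]] [[296.9 204. ]]
192 [[291.5 202.5]] [[296.8 206.2]]
198 [[291.1 204.1]] [[296.3 208.3]]
18 [[195.53324441 206.12328231]]
30 [[204.55330687 199.29225768]]
44 [[219.07030149 195.85822932]]
[[235.50917699 253.16658322]]
```

View pics/s4zz.png

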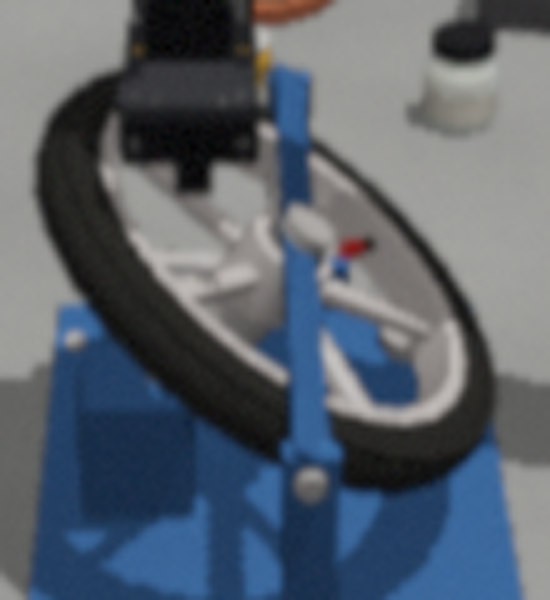

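```bash
python3 - <<'E'
from h import *
# picture 2 & 1: TCP then
p=np.array([.5509,.0313,.271]); print((proj('side',[p,p-[0,0,.019],p+[0,0,.051]])-[170,90])*3)
p=np.array([.5503,.0319,.2193]); print((proj('side',[p,p-[0,0,.019],p+[0,0,.051]])-[170,90])*3)
p=r.read_state()['ee_pos']; print((proj('side',[p,p-[0,0,.019],p+[0,0,.051]])-[170,90])*3)
a=cv2.imread('pics/side2.png')[100:190,220:290];b=cv2.imread('pics/side3.png')[100:190,220:290]
cv2.imwrite('pics/cmp.png',cv2.resize(np.hstack([a,b]),None,fx=5,fy=5,interpolation=cv2.INTER_CUBIC))
E
```

```text
[[233.19692875 214.47832018]
 [233.54566251 231.46408746]
 [232.22724667 167.24803768]]
[[234.64308456 260.35703395]
 [234.97000071 276.50550146]
 [233.73486723 215.49440478]]
[[235.19553599 237.22294217]
 [235.50917699 253.16658322]
 [234.32497545 192.96882837]]
```

View pics/cmp.png

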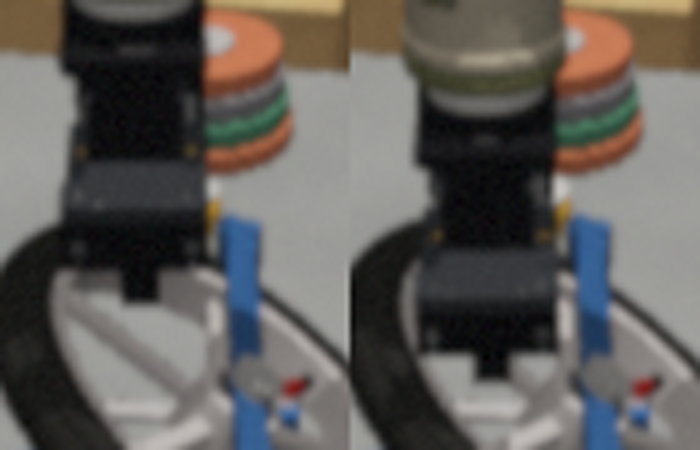

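```bash
python3 - <<'E'
from h import *
a=cv2.imread('pics/side1.png')[30:130,210:290];b=cv2.imread('pics/side0.png')[30:130,310:390]
cv2.imwrite('pics/cmp2.png',cv2.resize(np.hstack([a,b]),None,fx=5,fy=5,interpolation=cv2.INTER_CUBIC))
p=np.array([.5509,.0293,.4197]); print((proj('side',[p,p-[0,0,.019],p+[0,0,.051]])-[210,30])*5)
p=np.array([.27215,-.56221,.21528]); print((proj('side',[p,p-[0,0,.019],p+[0,0,.051]])-[310,30])*5+[400,0])
E
```

```text
[[184.33645291 414.18365101]
 [185.00679729 447.16483849]
 [182.46728046 322.21968628]]
[[558.60153836 348.80805388]
 [555.86908835 371.02100693]
 [566.12148487 287.67602283]]
```

View pics/cmp2.png

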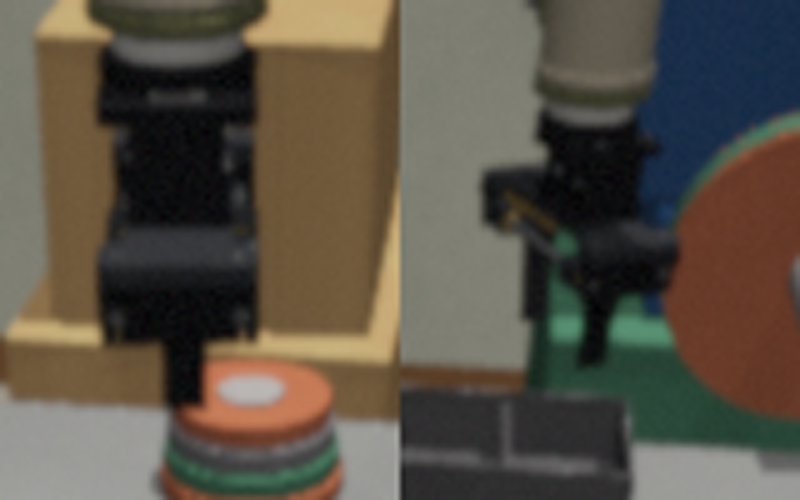

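```bash
python3 - <<'E'
from h import *
p=np.array([.5509,.0293,.4197])
for L in (.019,.005,0,-.005,-.01): print(L,((proj('side',[p+[0,.0,-L],p+[0,.015,-L]])-[210,30])*5)[:,1])
print(delta(tcp_for(-.015,.060,.03)))
s=r.read_state(); print(s['ft_force'])
E
```

```text
0.019 [447.16483849 459.96411596]
0.005 [422.92824554 435.55140302]
0 [414.18365101 426.74225334]
-0.005 [405.39178336 417.88494113]
-0.01 [396.55225824 408.97907032]
[-4.99 -3.61 -0.18]
[-1.46667585 -0.95059372  3.32985132]
```

Call:
drive_tool(
  motion=[
    [-1,0,0,0],
    [-2,0,0,0],
    [-3,0,0,0],
    [-3,-1,0,0],
    [-3,-2,0,0],
    [-3,-3,0,0],
    [-3,-3.6,0,0],
    [-3,-3.6,0,0],
    [-3,-3.6,0,0],
  ],
)

```text
time: 5.6
ee_pos: [0.5506, 0.0302, 0.2497]
eef_rot: [-0.705, -0.054, 0.705, -0.054]
ft_force: [0.5, -0.5, 0.1]
width: 0.0002
```

```bash
python3 - <<'E'
from h import *
s=r.read_state(); print(s['time'],where(s),s['ft_force'],s['torque'],s['width'])
pic(5); pic(5,'top')
im=cv2.imread('pics/side5.png'); cv2.imwrite('pics/s5zz.png',cv2.resize(im[110:230,210:320],None,fx=5,fy=5,interpolation=cv2.INTER_CUBIC))
p=s['ee_pos']; print((proj('side',[p,p-[0,0,.019],p+[0,0,.051]])-[210,110])*5)
E
```

```text
5.6 [-16.4  57.9  14.3] [ 0.49497293 -0.46462201  0.10122982] [0.01724212 0.0409384  0.03984823] 0.0002258198595443811
red 6 280.1666666666667 179.33333333333334 (np.float64(0.09413633002814067), np.float64(2.2742448957342187))
red 1 291.0 202.0 (np.float64(0.10415442377481217), np.float64(2.251056031128978))
[[190.16736698 288.05880313]
 [190.72810458 315.76830141]
 [188.60881492 211.04114719]]
```

View pics/s5zz.png

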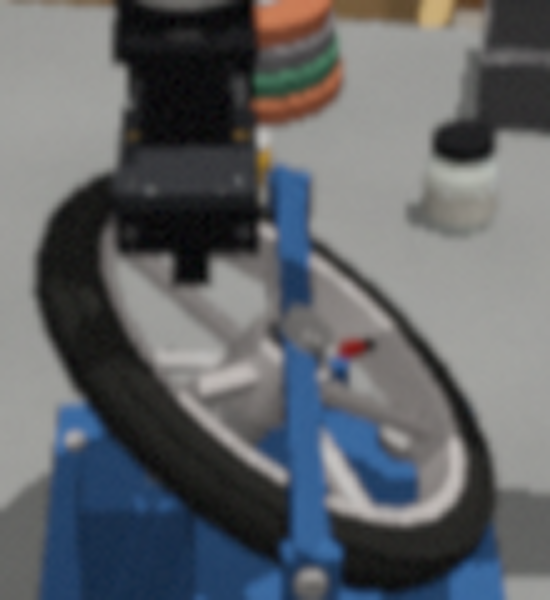

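View pics/top5z.png

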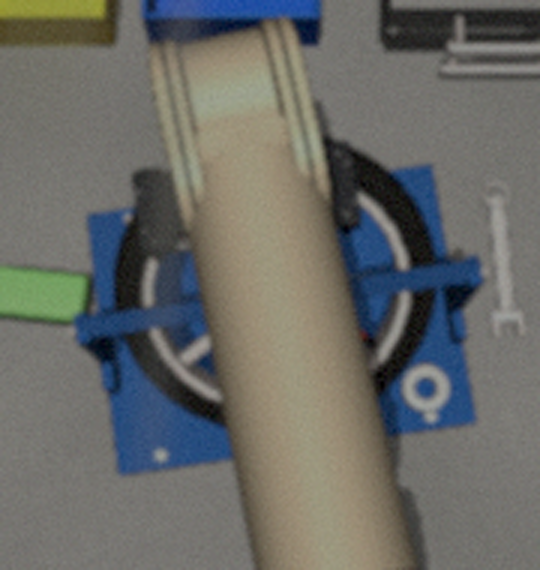

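```bash
python3 - <<'E'
from h import *
s=r.read_state();p=s['ee_pos']; M=R.from_quat(s['eef_rot']).as_matrix()
def q(a,b,c): # tool coords mm
    return ((proj('side',p+M@(np.array([a,b,c])/1e3))-[210,110])*5).round(0)[0]
for a in (-51,-75,-80,-100): print(a,q(a,-95,-37),q(a,-95,37),q(a,-95,0))
for a in (19,10,0,-10): print(a,q(a,-15,0))
E
```

```text
-51 [115. 305.] [257. 304.] [186. 304.]
-75 [113. 266.] [257. 265.] [185. 265.]
-80 [112. 257.] [257. 256.] [185. 257.]
-100 [111. 224.] [257. 223.] [184. 223.]
19 [190. 329.]
10 [190. 316.]
0 [190. 301.]
-10 [189. 287.]
```

```bash
python3 - <<'E'
from h import *
s=r.read_state();p=s['ee_pos']; M=R.from_quat(s['eef_rot']).as_matrix()
def q(a,b,c): return ((proj('top',p+M@(np.array([a,b,c])/1e3))-[170,90])*3).round(0)[0]
for a in (-51,-100,-130): print(a,[q(a,b,c) for b in(-95,95) for c in (-37,37)])
im=cv2.imread('pics/top5.png'); cv2.imwrite('pics/t5zz.png',cv2.resize(im[110:210,200:310],None,fx=6,fy=6,interpolation=cv2.INTER_CUBIC))
E
```

```text
-51 [array([141., 190.]), array([151., 269.]), array([347., 161.]), array([360., 239.])]
-100 [array([135., 175.]), array([145., 257.]), array([350., 145.]), array([363., 226.])]
-130 [array([130., 166.]), array([141., 250.]), array([351., 134.]), array([365., 218.])]
```

View pics/t5zz.png

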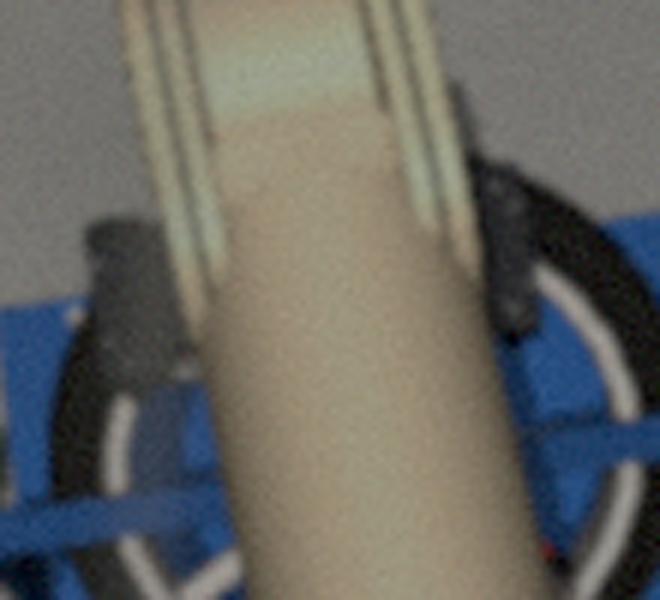

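```bash
sed -i 's/+\.019\])/+L])/; s/\[0,0,\.019\]/[0,0,L]/; s/tipn=-\.010/tipn=-.013/; s/tipn=-10/tipn=-13/' h.py; sed -i '1i L=-.008' h.py; python3 - <<'E'
from h import *
print(where(),delta(tcp_for(-.016,.058)), tcp_for(-.016,.058))
E
```

```text
[-15.4  58.   36.5] [ 6.04 -0.06 -0.01] [0.55074317 0.02978579 0.18941898]
```

Call:
drive_tool(
  motion=[
    [1,0,0,0],
    [2,0,0,0],
    [3,0,0,0],
    [4,0,0,0],
    [4.5,0,0,0],
    [4.5,0,0,0],
    [4.5,0,0,0],
  ],
)

```text
time: 6.28
ee_pos: [0.5507, 0.0296, 0.2047]
eef_rot: [-0.705, -0.054, 0.705, -0.053]
ft_force: [-0.6, 0.8, 0.6]
width: 0.0005
```

```bash
python3 - <<'E'
from h import *
s=r.read_state(); print(s['time'],where(s),s['ft_force'],s['torque'])
pic(6)
im=cv2.imread('pics/side6.png'); cv2.imwrite('pics/s6zz.png',cv2.resize(im[110:230,210:320],None,fx=5,fy=5,interpolation=cv2.INTER_CUBIC))
E
```

```text
6.2833 [-15.8  57.9  -0.4] [-0.61556969  0.75595449  0.55880351] [-0.03873057  0.03654631  0.06341847]
red 6 280.1666666666667 179.33333333333334 (np.float64(0.09413633002814067), np.float64(2.2742448957342187))
```

View pics/s6zz.png

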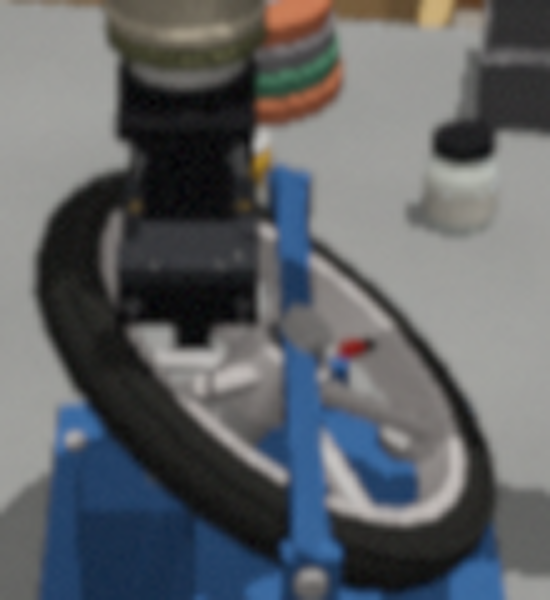

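Call:
drive_tool(
  motion=[
    [0.4,0,0,0],
    [0.8,0,0,0],
    [1.2,0,0,0],
    [1.5,0,0,0],
    [1.5,0,0,0],
  ],
)

```text
time: 6.75
ee_pos: [0.5504, 0.0295, 0.1892]
eef_rot: [-0.705, -0.053, 0.705, -0.054]
ft_force: [-1.0, 0.2, -0.7]
width: 0.0004
```

```bash
python3 - <<'E'
from h import *
s=r.read_state(); print(s['time'],where(s),s['ft_force'],s['torque'])
rows(np.arange(20,95,4),[55]*20)
E
```

```text
6.75 [-15.8  57.6 -13. ] [-1.02744988  0.19652993 -0.68368773] [0.05165265 0.0278517  0.00014759]
20 [-4.7 60.3] [np.float64(-0.15), np.float64(1.1), np.float64(-0.22)]
24 [-0.9 60.6] [np.float64(-0.17), np.float64(1.49), np.float64(-0.25)]
28 [ 3.1 60.6] [np.float64(-0.17), np.float64(1.89), np.float64(-0.25)]
32 [ 7.2 60.4] [np.float64(-0.15), np.float64(2.3), np.float64(-0.23)]
36 [11.3 59.8] [np.float64(-0.12), np.float64(2.71), np.float64(-0.18)]
40 [15.5 58.8] [np.float64(-0.07), np.float64(3.12), np.float64(-0.1)]
44 [19.6 57.5] [np.float64(0.01), np.float64(3.54), np.float64(0.01)]
48 [23.7 55.9] [np.float64(0.1), np.float64(3.95), np.float64(0.14)]
52 [27.7 53.9] [np.float64(0.22), np.float64(4.35), np.float64(0.31)]
56 [31.6 51.5] [np.float64(0.36), np.float64(4.74), np.float64(0.5)]
60 [35.4 48.8] [np.float64(0.51), np.float64(5.11), np.float64(0.72)]
64 [38.9 45.7] [np.float64(0.69), np.float64(5.47), np.float64(0.97)]
68 [42.2 42.3] [np.float64(0.88), np.float64(5.8), np.float64(1.25)]
72 [45.3 38.6] [np.float64(1.1), np.float64(6.11), np.float64(1.56)]
76 [48.1 34.5] [np.float64(1.33), np.float64(6.38), np.float64(1.89)]
80 [50.5 30.3] [np.float64(1.58), np.float64(6.63), np.float64(2.24)]
84 [52.6 25.7] [np.float64(1.84), np.float64(6.84), np.float64(2.61)]
88 [54.3 21. ] [np.float64(2.11), np.float64(7.01), np.float64(2.99)]
92 [55.6 17.2] [np.float64(2.33), np.float64(7.14), np.float64(3.31)]
```

Push part-way (to about 44°) and check.

Call:
drive_tool(
  motion=[
    [-0.1,0.5,-0.1,0],
    [-0.15,1.1,-0.22,0],
    [-0.17,1.49,-0.25,0],
    [-0.17,1.89,-0.25,0],
    [-0.15,2.3,-0.23,0],
    [-0.12,2.71,-0.18,0],
    [-0.07,3.12,-0.1,0],
    [0,3.54,0,0],
    [0,3.54,0,0],
  ],
)

```text
time: 7.5
ee_pos: [0.5561, -0.0056, 0.1898]
eef_rot: [-0.705, -0.054, 0.705, -0.053]
ft_force: [-0.5, 0.8, -0.3]
width: 0.0005
```

```bash
python3 - <<'E'
from h import *
s=r.read_state(); print(s['time'],where(s),s['ft_force'],s['torque'])
pic(7)
im=cv2.imread('pics/side7.png'); cv2.imwrite('pics/s7zz.png',cv2.resize(im[110:230,210:320],None,fx=5,fy=5,interpolation=cv2.INTER_CUBIC))
E
```

```text
7.5 [ 19.8  57.9 -12.7] [-0.53391593  0.78355948 -0.31531892] [ 0.30564349 -0.06464495 -0.0873916 ]
red 8 286.0 186.875 (np.float64(0.09499253796802892), np.float64(2.6164308616060263))
```

View pics/s7zz.png

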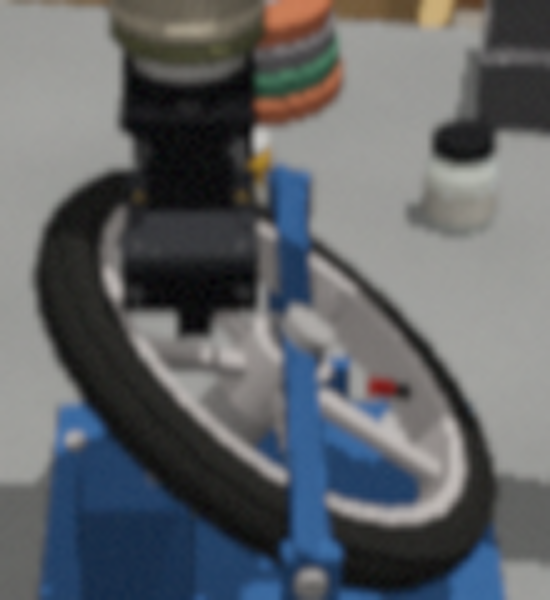

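```bash
python3 - <<'E'
from h import *
rows(np.arange(46,97,4),[54]*20)
E
```

```text
46 [20.9 56. ] [np.float64(0.16), np.float64(0.1), np.float64(0.16)]
50 [25.  54.3] [np.float64(0.27), np.float64(0.51), np.float64(0.31)]
54 [28.9 52.1] [np.float64(0.39), np.float64(0.9), np.float64(0.48)]
58 [32.7 49.6] [np.float64(0.53), np.float64(1.28), np.float64(0.69)]
62 [36.3 46.8] [np.float64(0.7), np.float64(1.64), np.float64(0.92)]
66 [39.7 43.6] [np.float64(0.88), np.float64(1.98), np.float64(1.18)]
70 [42.9 40.1] [np.float64(1.08), np.float64(2.3), np.float64(1.47)]
74 [45.8 36.3] [np.float64(1.3), np.float64(2.59), np.float64(1.78)]
78 [48.4 32.2] [np.float64(1.53), np.float64(2.85), np.float64(2.11)]
82 [50.6 27.9] [np.float64(1.78), np.float64(3.07), np.float64(2.47)]
86 [52.5 23.3] [np.float64(2.04), np.float64(3.26), np.float64(2.84)]
90 [54.  18.6] [np.float64(2.31), np.float64(3.41), np.float64(3.23)]
94 [55.2 15.8] [np.float64(2.47), np.float64(3.54), np.float64(3.46)]
```

Call:
drive_tool(
  motion=[
    [0.2,0.3,0.22,0],
    [0.39,0.9,0.48,0],
    [0.53,1.28,0.69,0],
    [0.7,1.64,0.92,0],
    [0.88,1.98,1.18,0],
    [1.08,2.3,1.47,0],
    [1.3,2.59,1.78,0],
    [1.53,2.85,2.11,0],
    [1.78,3.07,2.47,0],
    [2.04,3.26,2.84,0],
    [2.31,3.41,3.23,0],
    [2.31,3.41,3.23,0],
    [1.8,3.1,2.5,0],
    [1.8,3.1,2.5,0],
  ],
)

```text
time: 8.72
ee_pos: [0.5374, -0.0395, 0.1732]
eef_rot: [0.706, 0.053, -0.705, 0.054]
ft_force: [0.1, 1.2, 0.6]
width: 0.0006
```

```bash
python3 - <<'E'
from h import *
s=r.read_state(); print(s['time'],where(s),s['ft_force'],s['torque'])
pic(8)
t=tcp_for(-.014,.058); print(delta(t)); print(np.degrees(0))
E
```

```text
8.7167 [ 50.5  29.1 -12.7] [0.06326384 1.23810622 0.61658559] [0.01169096 0.01492414 0.06691757]
red 23 288.7826086956522 205.2608695652174 (np.float64(0.0957776710124347), np.float64(-2.673177300916628))
[-1.67 -6.45 -2.41]
0.0
```

View pics/side8z.png

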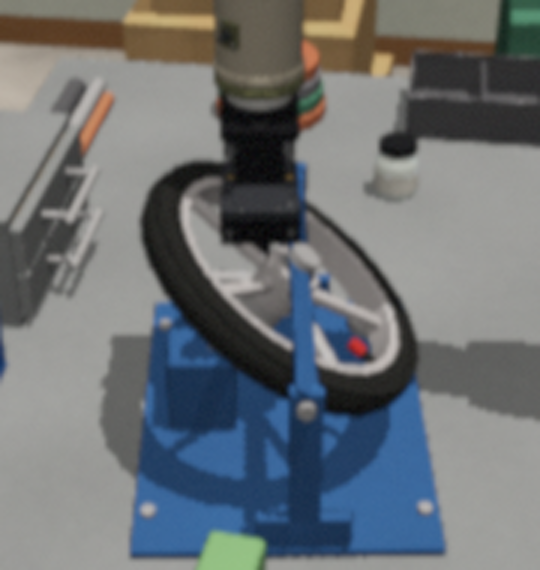

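```bash
python3 - <<'E'
from h import *
print(centre(-46,55,4),delta(tcp_for(-.061,.021)))
E
```

```text
[-60.23965167  16.79562429] [  0.45 -11.15   0.62]
```

Call:
drive_tool(
  motion=[
    [-1.5,0,0,0],
    [-3,0,0,0],
    [-4.5,0,0,0],
    [-6,0,0,0],
    [-7,0,0,0],
    [-7,-2,0.2,0],
    [-7,-4,0.3,0],
    [-7,-6,0.4,0],
    [-7,-8,0.5,0],
    [-7,-10,0.6,0],
    [-7,-11.1,0.6,0],
    [-7,-11.1,0.6,0],
    [-5,-11.1,0.6,0],
    [-3,-11.1,0.6,0],
    [-3,-11.1,0.6,0],
  ],
)

```text
time: 10.02
ee_pos: [0.512, 0.0671, 0.1986]
eef_rot: [-0.703, -0.053, 0.707, -0.053]
ft_force: [-0.1, -0.4, 0.3]
width: 0.0003
```

```bash
python3 - <<'E'
from h import *
s=r.read_state(); print(s['time'],where(s),s['ft_force'],s['torque'])
pic(9)
print(delta(tcp_for(-.061,.021)))
E
```

```text
10.0167 [-58.7  18.1  13.3] [-0.07522166 -0.40747027  0.29372991] [-0.00489825  0.08717145  0.02756642]
red 18 288.8888888888889 205.88888888888889 (np.float64(0.09724916588847972), np.float64(-2.647338024170528))
[ 3.24 -0.21 -0.18]
```

View pics/side9z.png

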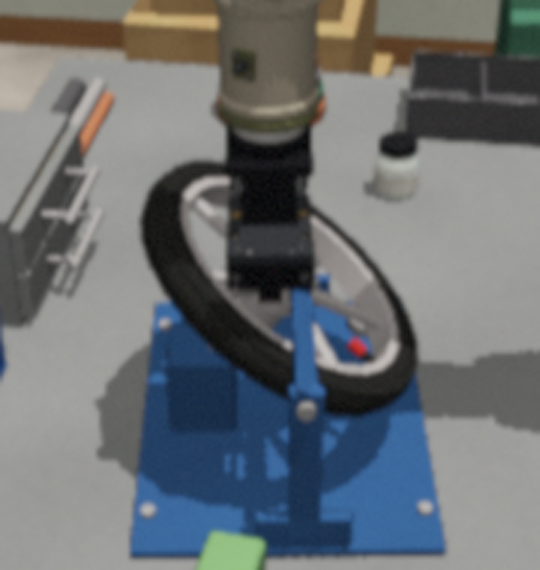

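Call:
drive_tool(
  motion=[
    [0.3,-0.2,-0.2,0],
    [1,-0.2,-0.2,0],
    [1.8,-0.2,-0.2,0],
    [2.6,-0.2,-0.2,0],
    [3.2,-0.2,-0.2,0],
    [3.2,-0.2,-0.2,0],
    [3.2,-0.2,-0.2,0],
  ],
)

```text
time: 10.65
ee_pos: [0.5149, 0.0713, 0.1697]
eef_rot: [-0.705, -0.054, 0.705, -0.054]
ft_force: [-0.6, 0.4, -0.6]
width: 0.0007
```

```bash
python3 - <<'E'
from h import *
s=r.read_state(); print(s['time'],where(s),s['ft_force'],s['torque'])
rows(np.arange(-44,33,4),[56]*20)
E
```

```text
10.65 [-62.4  22.4 -12.4] [-0.56490927  0.36349409 -0.61535195] [ 0.01994759  0.02508704 -0.00653012]
-44 [-57.5  22.3] [np.float64(0.08), np.float64(0.49), np.float64(0.0)]
-40 [-55.9  26.2] [np.float64(-0.15), np.float64(0.65), np.float64(-0.31)]
-36 [-53.9  30. ] [np.float64(-0.37), np.float64(0.85), np.float64(-0.63)]
-32 [-51.6  33.8] [np.float64(-0.58), np.float64(1.08), np.float64(-0.93)]
-28 [-49.   37.4] [np.float64(-0.79), np.float64(1.34), np.float64(-1.23)]
-24 [-46.   40.8] [np.float64(-0.99), np.float64(1.64), np.float64(-1.51)]
-20 [-42.7  44.1] [np.float64(-1.17), np.float64(1.97), np.float64(-1.77)]
-16 [-39.1  47. ] [np.float64(-1.35), np.float64(2.33), np.float64(-2.02)]
-12 [-35.2  49.8] [np.float64(-1.5), np.float64(2.72), np.float64(-2.24)]
-8 [-31.   52.2] [np.float64(-1.64), np.float64(3.14), np.float64(-2.44)]
-4 [-26.6  54.3] [np.float64(-1.76), np.float64(3.58), np.float64(-2.61)]
0 [-22.  56.] [np.float64(-1.86), np.float64(4.04), np.float64(-2.75)]
4 [-18.8  57.5] [np.float64(-1.94), np.float64(4.36), np.float64(-2.87)]
8 [-15.4  58.7] [np.float64(-2.02), np.float64(4.7), np.float64(-2.97)]
12 [-11.9  59.8] [np.float64(-2.08), np.float64(5.05), np.float64(-3.06)]
16 [-8.2 60.6] [np.float64(-2.13), np.float64(5.42), np.float64(-3.13)]
20 [-4.4 61.2] [np.float64(-2.16), np.float64(5.8), np.float64(-3.18)]
24 [-0.4 61.5] [np.float64(-2.18), np.float64(6.2), np.float64(-3.2)]
28 [ 3.6 61.5] [np.float64(-2.18), np.float64(6.6), np.float64(-3.2)]
32 [ 7.7 61.2] [np.float64(-2.16), np.float64(7.01), np.float64(-3.18)]
```

Call:
drive_tool(
  motion=[
    [0.08,0.49,0,0],
    [-0.15,0.65,-0.31,0],
    [-0.37,0.85,-0.63,0],
    [-0.58,1.08,-0.93,0],
    [-0.79,1.34,-1.23,0],
    [-0.99,1.64,-1.51,0],
    [-1.17,1.97,-1.77,0],
    [-1.35,2.33,-2.02,0],
    [-1.5,2.72,-2.24,0],
    [-1.64,3.14,-2.44,0],
    [-1.76,3.58,-2.61,0],
    [-1.86,4.04,-2.75,0],
    [-1.86,4.04,-2.75,0],
  ],
)

```text
time: 11.73
ee_pos: [0.549, 0.0342, 0.1889]
eef_rot: [0.705, 0.053, -0.705, 0.053]
ft_force: [0.9, -0.5, -0.2]
width: 0.0006
```

```bash
python3 - <<'E'
from h import *
s=r.read_state(); print(s['time'],where(s),s['ft_force'],s['torque'])
pic(10)
rows(np.arange(4,77,4),[56-k*.1 for k in range(20)])
E
```

```text
11.7333 [-20.7  56.8 -12.8] [ 0.86671666 -0.51118621 -0.22266116] [ 0.02372145  0.01385087 -0.044619  ]
red 2 276.0 206.5 (np.float64(0.0918286964106308), np.float64(-1.97727071375555))
4 [-18.8  57.5] [np.float64(-0.01), np.float64(0.22), np.float64(-0.05)]
8 [-15.5  58.6] [np.float64(-0.08), np.float64(0.56), np.float64(-0.14)]
12 [-12.   59.6] [np.float64(-0.13), np.float64(0.91), np.float64(-0.22)]
16 [-8.3 60.3] [np.float64(-0.17), np.float64(1.27), np.float64(-0.28)]
20 [-4.5 60.8] [np.float64(-0.2), np.float64(1.65), np.float64(-0.32)]
24 [-0.6 61. ] [np.float64(-0.21), np.float64(2.04), np.float64(-0.34)]
28 [ 3.3 61. ] [np.float64(-0.21), np.float64(2.44), np.float64(-0.34)]
32 [ 7.4 60.6] [np.float64(-0.19), np.float64(2.84), np.float64(-0.31)]
36 [11.4 59.9] [np.float64(-0.15), np.float64(3.25), np.float64(-0.25)]
40 [15.5 58.9] [np.float64(-0.09), np.float64(3.66), np.float64(-0.17)]
44 [19.6 57.5] [np.float64(-0.01), np.float64(4.06), np.float64(-0.06)]
48 [23.6 55.8] [np.float64(0.09), np.float64(4.47), np.float64(0.08)]
52 [27.6 53.7] [np.float64(0.21), np.float64(4.86), np.float64(0.25)]
56 [31.4 51.3] [np.float64(0.35), np.float64(5.24), np.float64(0.45)]
60 [35.  48.6] [np.float64(0.5), np.float64(5.6), np.float64(0.68)]
64 [38.5 45.5] [np.float64(0.68), np.float64(5.95), np.float64(0.93)]
68 [41.7 42.1] [np.float64(0.88), np.float64(6.27), np.float64(1.21)]
72 [44.6 38.3] [np.float64(1.09), np.float64(6.57), np.float64(1.51)]
76 [47.3 34.3] [np.float64(1.32), np.float64(6.83), np.float64(1.84)]
```

View pics/side10z.png

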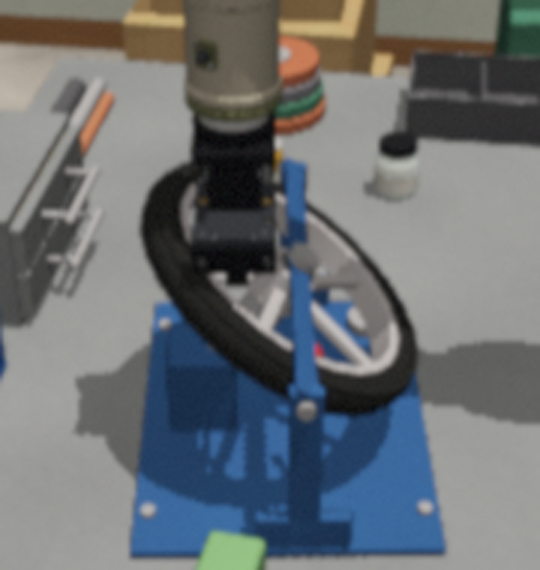

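Call:
drive_tool(
  motion=[
    [0,0.22,-0.05,0],
    [-0.08,0.56,-0.14,0],
    [-0.13,0.91,-0.22,0],
    [-0.17,1.27,-0.28,0],
    [-0.2,1.65,-0.32,0],
    [-0.21,2.04,-0.34,0],
    [-0.21,2.44,-0.34,0],
    [-0.19,2.84,-0.31,0],
    [-0.15,3.25,-0.25,0],
    [-0.09,3.66,-0.17,0],
    [0,4.06,-0.06,0],
    [0.09,4.47,0.08,0],
    [0.21,4.86,0.25,0],
    [0.35,5.24,0.45,0],
    [0.5,5.6,0.68,0],
    [0.68,5.95,0.93,0],
    [0.88,6.27,1.21,0],
    [1.09,6.57,1.51,0],
    [1.32,6.83,1.84,0],
    [1.32,6.83,1.84,0],
  ],
)

```text
time: 13.45
ee_pos: [0.5409, -0.0354, 0.1755]
eef_rot: [0.706, 0.053, -0.705, 0.053]
ft_force: [1.0, 0.2, -0.8]
width: 0.0004
```

```bash
python3 - <<'E'
from h import *
s=r.read_state(); print(s['time'],where(s),s['ft_force'],s['torque'])
pic(11)
rows(np.arange(76,101,4),[54]*20)
E
```

```text
13.45 [ 47.   34.1 -13.2] [ 0.99920958  0.18810689 -0.83675608] [ 0.35633489 -0.2944421   0.04308095]
red 3 241.33333333333334 178.66666666666666 (np.float64(0.09373048972450312), np.float64(-0.4804942901798967))
76 [47.1 34.3] [np.float64(-0.02), np.float64(-0.0), np.float64(-0.01)]
80 [49.5 30.1] [np.float64(0.22), np.float64(0.24), np.float64(0.33)]
84 [51.6 25.6] [np.float64(0.48), np.float64(0.45), np.float64(0.7)]
88 [53.3 21. ] [np.float64(0.74), np.float64(0.62), np.float64(1.08)]
92 [54.6 17.2] [np.float64(0.96), np.float64(0.75), np.float64(1.39)]
96 [55.8 14.3] [np.float64(1.12), np.float64(0.87), np.float64(1.62)]
100 [56.8 11.3] [np.float64(1.3), np.float64(0.97), np.float64(1.87)]
```

View pics/side11z.png

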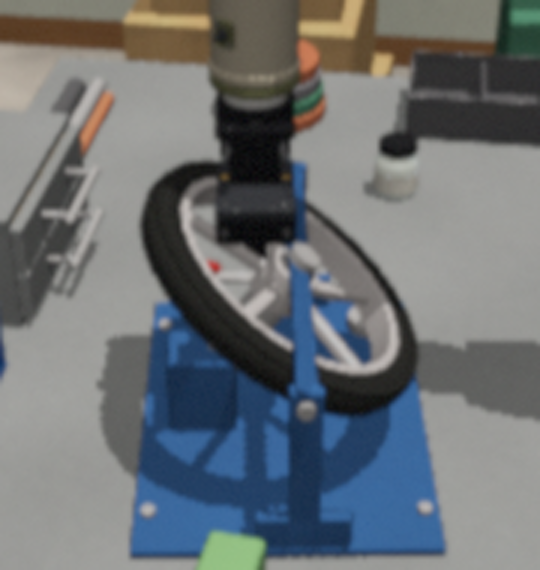

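Call:
drive_tool(
  motion=[
    [0.22,0.24,0.33,0],
    [0.48,0.45,0.7,0],
    [0.74,0.62,1.08,0],
    [0.96,0.75,1.39,0],
    [1.05,0.82,1.52,0],
    [1.05,0.82,1.52,0],
    [0.5,0.4,0.7,0],
    [0.4,0.3,0.6,0],
    [-1,0.3,0.6,0],
    [-3,0.3,0.6,0],
    [-5,0.3,0.6,0],
    [-6.5,0.3,0.6,0],
    [-6.5,0.3,0.6,0],
  ],
)

```text
time: 14.58
ee_pos: [0.5366, -0.0386, 0.2439]
eef_rot: [0.707, 0.053, -0.704, 0.054]
ft_force: [0.8, 0.0, -1.0]
width: 0.0005
```

```bash
python3 - <<'E'
from h import *
s=r.read_state(); print(s['time'],where(s),s['ft_force'],s['torque'])
pic(12)
im=cv2.imread('pics/side12.png'); cv2.imwrite('pics/s12zz.png',cv2.resize(im[110:230,210:320],None,fx=5,fy=5,interpolation=cv2.INTER_CUBIC))
for a in (-40,-30,-20,-15,-10,-5,0): print(a,((proj('side',wp(ST,.098,np.radians(a),.003))-[210,110])*5).round())
E
```

```text
14.5833 [49.5 28.3 45.6] [ 0.81099176  0.00903036 -1.00975425] [ 0.01517282 -0.01652299  0.02667495]
red 5 237.8 171.0 (np.float64(0.09736096750231568), np.float64(-0.15725945837833102))
-40 [[168. 370.]]
-30 [[154. 348.]]
-20 [[144. 326.]]
-15 [[141. 316.]]
-10 [[138. 306.]]
-5 [[137. 297.]]
0 [[137. 289.]]
```

View pics/s12zz.png

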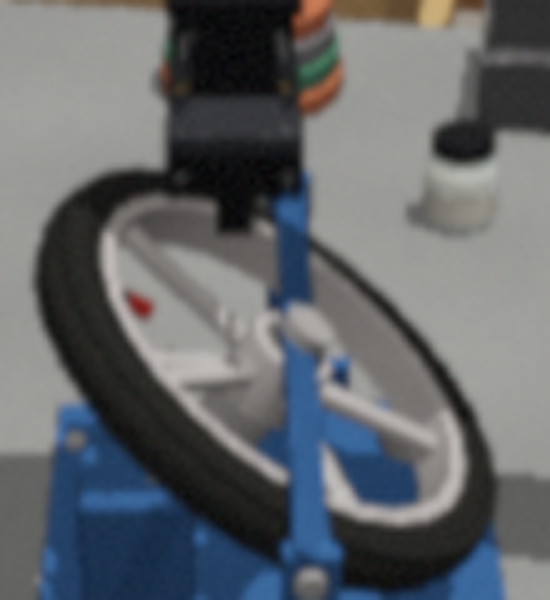

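```bash
python3 - <<'E'
from h import *
print(delta(tcp_for(-.063,.021)))
E
```

```text
[  7.38 -11.26   0.55]
```

Call:
drive_tool(
  motion=[
    [0,-2,0.1,0],
    [0,-4,0.2,0],
    [0,-6,0.3,0],
    [0,-8,0.4,0],
    [0,-10,0.5,0],
    [0,-11.3,0.5,0],
    [0,-11.3,0.5,0],
    [0,-11.3,0.5,0],
    [1.5,-11.3,0.5,0],
    [3,-11.3,0.5,0],
    [4,-11.3,0.5,0],
    [4,-11.3,0.5,0],
    [4,-11.3,0.5,0],
  ],
)

```text
time: 15.72
ee_pos: [0.5129, 0.0715, 0.2001]
eef_rot: [-0.705, -0.053, 0.706, -0.053]
ft_force: [0.0, 0.8, 0.2]
width: -0.0
```

```bash
python3 - <<'E'
from h import *
s=r.read_state(); print(s['time'],where(s),s['ft_force']);print(delta(tcp_for(-.063,.021)))
E
```

```text
15.7167 [-62.9  20.   13.6] [0.04278043 0.802989   0.17239467]
[ 3.19 -0.01 -0.08]
```

Call:
drive_tool(
  motion=[
    [0.8,0,-0.1,0],
    [1.6,0,-0.1,0],
    [2.4,0,-0.1,0],
    [3.2,0,-0.1,0],
    [3.2,0,-0.1,0],
    [3.2,0,-0.1,0],
  ],
)

```text
time: 16.22
ee_pos: [0.5137, 0.0724, 0.1679]
eef_rot: [-0.705, -0.054, 0.705, -0.054]
ft_force: [-0.2, -0.5, 0.1]
width: 0.0005
```

```bash
python3 - <<'E'
from h import *
s=r.read_state(); print(s['time'],where(s),s['ft_force'])
pic(13)
rows(np.arange(-46,-31,2),[56]*20)
E
```

```text
16.2167 [-63.7  21.1 -13.3] [-0.15035416 -0.53958578  0.13072923]
red 6 237.5 170.83333333333334 (np.float64(0.09837927025028673), np.float64(-0.1557855744327979))
-46 [-58.2  20.4] [np.float64(0.06), np.float64(0.56), np.float64(0.1)]
-44 [-57.5  22.3] [np.float64(-0.05), np.float64(0.63), np.float64(-0.06)]
-42 [-56.7  24.3] [np.float64(-0.16), np.float64(0.7), np.float64(-0.22)]
-40 [-55.9  26.2] [np.float64(-0.27), np.float64(0.79), np.float64(-0.38)]
-38 [-54.9  28.1] [np.float64(-0.38), np.float64(0.88), np.float64(-0.54)]
-36 [-53.9  30. ] [np.float64(-0.49), np.float64(0.98), np.float64(-0.7)]
-34 [-52.8  31.9] [np.float64(-0.6), np.float64(1.1), np.float64(-0.85)]
-32 [-51.6  33.8] [np.float64(-0.71), np.float64(1.21), np.float64(-1.0)]
```

Call:
drive_tool(
  motion=[
    [0.03,0.3,0.05,0],
    [0.03,0.58,0.05,0],
    [-0.05,0.63,-0.06,0],
    [-0.16,0.7,-0.22,0],
    [-0.27,0.79,-0.38,0],
    [-0.38,0.88,-0.54,0],
    [-0.43,0.93,-0.62,0],
    [-0.43,0.93,-0.62,0],
    [-0.43,0.93,-0.62,0],
  ],
)

```text
time: 17.02
ee_pos: [0.5217, 0.0642, 0.1728]
eef_rot: [0.705, 0.053, -0.705, 0.054]
ft_force: [-3.2, 0.4, -0.1]
width: 0.0005
```

```bash
python3 - <<'E'
from h import *
s=r.read_state(); print(s['time'],where(s),s['ft_force'])
pic(14)
im=cv2.imread('pics/side14.png'); cv2.imwrite('pics/s14zz.png',cv2.resize(im[110:230,210:320],None,fx=5,fy=5,interpolation=cv2.INTER_CUBIC))
E
```

```text
17.0167 [-54.4  29.3 -13.1] [-3.23544384  0.44948835 -0.12815021]
red 6 237.0 169.16666666666666 (np.float64(0.09953501410403226), np.float64(-0.08320395095640674))
```

View pics/s14zz.png

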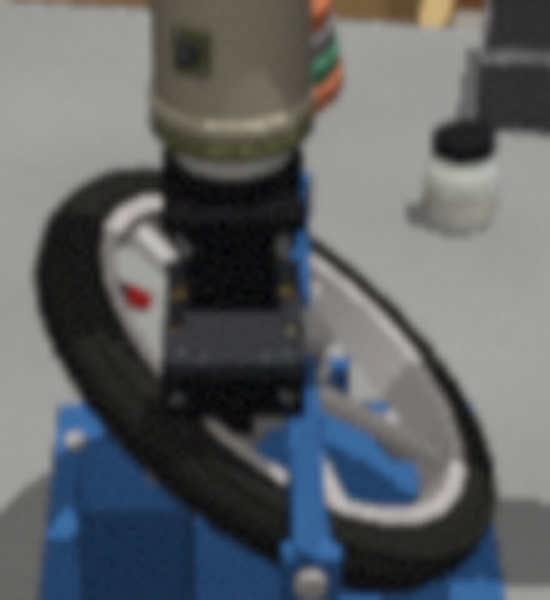

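Call:
drive_tool(
  motion=[
    [-0.06,0.06,-0.08,0],
    [-0.12,0.12,-0.16,0],
    [-0.18,0.18,-0.24,0],
    [-0.23,0.23,-0.32,0],
    [-0.23,0.23,-0.32,0],
    [-0.23,0.23,-0.32,0],
  ],
)

```text
time: 17.57
ee_pos: [0.5254, 0.0624, 0.1752]
eef_rot: [0.705, 0.053, -0.705, 0.053]
ft_force: [-3.5, 0.0, -1.2]
width: 0.0005
```

```bash
python3 - <<'E'
from h import *
s=r.read_state(); print(s['time'],where(s),s['ft_force'])
pic(15)
E
```

```text
17.5667 [-52.   33.4 -13.1] [-3.54425889  0.03821708 -1.15661499]
red 7 236.71428571428572 167.71428571428572 (np.float64(0.1004644509091372), np.float64(-0.016860026279468136))
```

Call:
drive_tool(
  motion=[
    [0.1,-0.3,0.2,0],
    [0.3,-0.6,0.5,0],
    [0.3,-0.8,0.6,0],
    [-1,-0.8,0.6,0],
    [-3,-0.8,0.6,0],
    [-6,-0.8,0.6,0],
    [-9,-0.8,0.6,0],
    [-12,-0.8,0.6,0],
    [-15,-0.8,0.6,0],
    [-18,-0.8,0.6,0],
    [-21,-0.8,0.6,0],
    [-21,-0.8,0.6,0],
  ],
)

```text
time: 18.62
ee_pos: [0.5193, 0.0703, 0.391]
eef_rot: [0.708, 0.054, -0.702, 0.054]
ft_force: [0.5, 0.1, 0.9]
width: 0.0004
```

Call:
drive_tool(
  motion=[
    [0,3,1,0],
    [0,6,2,0],
    [0,9,3,0],
    [0,12,4,0],
    [0,15,5,0],
    [0,18,6,0],
    [0,21,7,0],
    [0,24,8,0],
    [0,27,9,0],
    [0,30,10,0],
    [0,33,11,0],
    [0,36,12,0],
    [0,39,13,0],
    [0,42,14,0],
    [0,42,14,0],
    [0,42,14,0],
  ],
)

```text
time: 19.95
ee_pos: [0.4423, -0.3684, 0.3843]
eef_rot: [-0.705, -0.053, 0.705, -0.052]
ft_force: [0.0, 1.1, -1.4]
width: 0.0005
```

```bash
python3 - <<'E'
from h import *
s=r.read_state(); print(s['time'],s['ee_pos'],s['ft_force'],s['joint_vel'].round(3))
pic(16); pic(16,'top')
im=cv2.imread('pics/top16.png'); cv2.imwrite('pics/t16zz.png',cv2.resize(im[110:260,150:350],None,fx=4,fy=4,interpolation=cv2.INTER_CUBIC))
E
```

```text
19.95 [ 0.44233415 -0.36838023  0.38428891] [ 0.04784344  1.1009572  -1.42491168] [-0.029 -0.028 -0.043  0.014 -0.014  0.002 -0.014]
red 9 237.0 167.66666666666666 (np.float64(0.09950917749367519), np.float64(-0.006194114682919755))
red 20 258.4 154.95 (np.float64(0.09954018227342526), np.float64(0.020549414185029948))
```

View pics/t16zz.png

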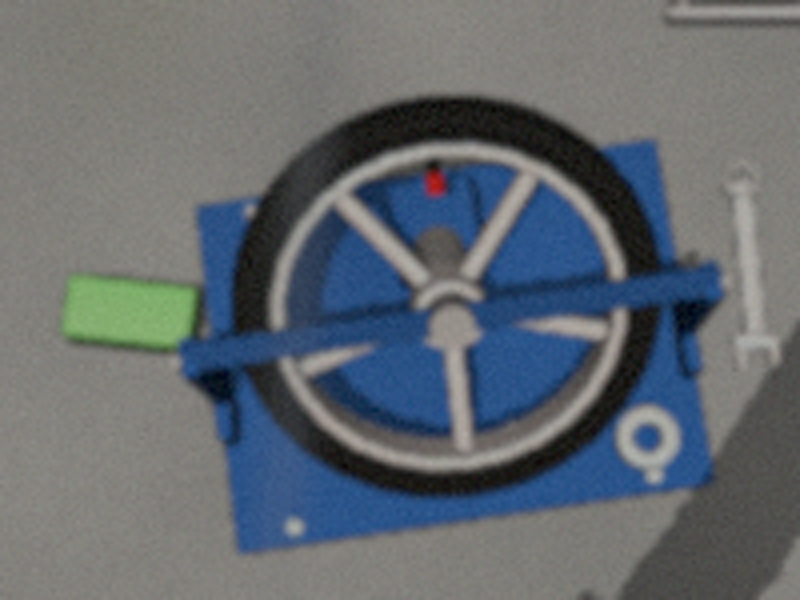

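View pics/side16.png

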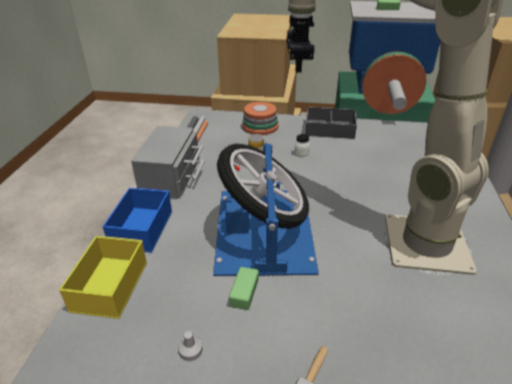

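Both views agree: the stem is within about 1° of straight up, with the cap at (258, 155) in the top view and (237, 168) in the side view. The arm is clear and the bystanders haven't moved, so I'm handing in.

```bash
python3 -c "
from bench import r
print(r.close_job())"
```

```text
the job is handed in; nothing more can be done
None
```

The red-capped valve stem now stands at the top of the wheel, and the job was handed in at about 20 s of the 64 s allowed. I turned the wheel clockwise by about 235° in three spoke pushes, the last only a small one. Then I backed the finger off, lifted it out and moved the arm aside.

- **Stem position:** my last checks put it at −0.4° from the side camera and +1.2° from the top camera, against a limit of about 7°.
- **Arm and bench:** the arm is well clear, with only sensor noise of about 1 to 2 N on the wrist. The bench objects look where they were in the final pictures, though I did not measure their positions again.
- **One stroke that went wrong:** at first the finger slid over a spoke and turned the wheel only about 7° clockwise, pressing with about 4 N. In the pictures the gripper sat roughly 25 to 30 mm higher along the tool axis than the stated fingertip position. I went that much deeper, and the later pushes worked as planned.
- **Unconfirmed:** stem and tyre contact forces are not reported separately. I saw no sign of either being touched in the pictures or in the wrist force.

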